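# Roll a shaft blank into the vees of a drill jig and close the leaf

### The job

Load the round shaft blank into the drill jig with your fingertips only, without picking it up: roll it on its side along the bench and up the jig's loading ramp until it drops into the two V-blocks, and push its far end towards you until the near end sits home against the jig's end stop. Once the blank is home, swing the hinged leaf with the drill bush over it until the leaf is fully shut. Leave the ink bottle, brush, steel parallel and centre punch where they are.

Things in the scene. Friction and masses are not known exactly. Their poses are not given: they have to be found in the camera images.
- shaft_blank: Shaft blank: plain round bright bar, 30 mm diameter, 160 mm long, flat ends, 0.2 to 0.45 kg, slippery (friction about 0.35), free to roll; lies on the bench before the ramp's foot, askew by up to 0.3 rad. Origin at its very centre (15 mm above the bench at the start); x is its axis and stays so as it rolls, y and z turn with it.
- jig: Steel drill jig, fixed to the bench. Origin on the bench (z = 0) below the middle of the vees; x along the vees, away from the robot; y across them, away from the ramp; z up. The mm given with the jig's points are in this frame. Base plate 12 thick, x -114 to 76, y -20 to 54. Hinge bracket 73 tall at x -25 to 25, y 23 to 47; it stops the blank from rolling on past the vees.
- vee_seat (a point): Where the blank's centre lies when seated and home: x 0, y 0, z 43.5 mm. It lies in two V-blocks, each 46 long, 44 wide, 36 high, at x -68 to -22 and 22 to 68; vees 90 degrees, open upwards, 28 wide at the top. Axes as the jig's.
- ramp_foot (a point): Middle of the foot of the loading ramp: x 0, y -190, z 0 mm. The ramp is a solid steel wedge, x -72 to 72, rising evenly in +y from here to 36 mm at the ramp_head, with a strip 48 wide along its middle 3 mm lower than the two rails at its sides. Axes as the jig's.
- ramp_head (a point): Middle of the upper edge of the slope: x 0, y -40, z 36 mm. From here the ramp is flat, level with the tops of the V-blocks, up to the blocks at y -22. Axes as the jig's.
- stop_face (a point): Centre of the face of the end stop at the near end of the jig: a round button, 14 mm diameter, at x -80, z 43.5 mm, facing +x, on a bracket 60 tall at x -111 to -95, y -17 to 17. With the blank home against it, the blank's far end is at x 80, 12 mm beyond the far V-block. Axes as the jig's.
- leaf (a joint): Hinge angle of the leaf, rad: 0 shut (level over the blank), about 1.57 upright, at most 1.85 (leaning away from the ramp); starts open. The pin runs along the jig's x at y 35, z 65.5 mm. The hinge is stiff: the leaf stays where it is left and must be pushed all the way down, about 2 N at the tab. Shut, its toe stands on the flat at the head of the ramp.
- leaf_tab (a point): Centre of the upper (outer) face of the leaf's thumb tab, 81 mm from the pin; shut it is at jig x 0, y -46, z 69.5 mm. Leaf: plate 31 wide, 10 thick (centred on the pin), to 71 mm from the pin; tab 20 wide, 6 thick, on to 89 mm; toe 24 mm long under it at 61 to 71 mm; a bush collar 6 mm proud on top at 35 mm. Axes: y along the leaf to the hinge, z out of the outer face.
- layout_ink: small dark blue plastic bottle with a black cap, 41 mm across, 72 mm tall, standing beyond the work; origin at the centre of its underside. A bystander.
- brush: flat bench brush with a wooden handle, 184 x 39 x 12 mm, lying to the right of the work; origin at the centre of its underside, long axis y. A bystander.
- parallel_strip: ground steel parallel, a plain strip 120 x 11 x 19 mm, lying to the left of the jig; origin at the centre of its underside, long axis y. A bystander.
- centre_punch: steel centre punch, 105 mm long, 10 mm thick, lying to the left of the jig; origin at the centre of its underside, long axis y. A bystander.
Things that resemble listed ones, but are neither listed nor needed, are in the scene too. What is shaped like the shaft_blank but red or turquoise is not meant.

How it is judged:
On the way:
1. the blank lies in both vees, home against the end stop, with the leaf still open (y of shaft_blank in the frame of jig between -0.003 and 0.003 m and z of shaft_blank in the frame of jig between 0.0405 and 0.0455 m and angle between the x axis of shaft_blank and the x axis of jig, either way round below 0.04 rad and x of shaft_blank in the frame of jig between -0.003 and 0.003 m and value of joint leaf above 0.6 rad), for 0.2 s.
At the end, for the whole second after the job is handed in: The blank lies at rest in both vees (centre within 3 mm of the vees' middle line and 3 mm of seated height, in line within 0.04 rad), its near end within 3 mm of the end stop, and the leaf is shut to within 0.05 rad (y of shaft_blank in the frame of jig between -0.003 and 0.003 m and z of shaft_blank in the frame of jig between 0.0405 and 0.0455 m and angle between the x axis of shaft_blank and the x axis of jig, either way round below 0.04 rad and x of shaft_blank in the frame of jig between -0.003 and 0.003 m and value of joint leaf below 0.05 rad and linear speed of shaft_blank below 0.01 m/s and angular speed of shaft_blank below 0.2 rad/s); the robot touches nothing.
It fails at once if the blank is lifted or carried clear of the bench, ramp or vees ((y of shaft_blank in the frame of jig below -0.215 m and height (world z) of shaft_blank above 0.03 m) or (y of shaft_blank in the frame of jig below -0.115 m and height (world z) of shaft_blank above 0.05 m) or height (world z) of shaft_blank above 0.068 m).
It fails at once if the blank is tipped up on end or falls off the bench (angle between shaft_blank's own x axis and vertical below 1.17 rad or angle between shaft_blank's own x axis and vertical above 1.97 rad or height (world z) of shaft_blank below 0 m).
It fails at once if a bystander tool is moved more than 2 cm (distance of any of layout_ink, brush, parallel_strip, centre_punch from where it was at the start of the episode above 0.02 m).
It also fails if it takes over 64 s, if anything falls off the work surface, if the arm or the gripper's body presses on something with over 40 N, if the wrist force passes 120 N, or if a joint passes its speed limit or range.

### The arm

A 6-joint arm with a two-finger parallel gripper is mounted at the origin on a cart in front of the work surface, level with it; the furniture and walls round the work are solid. World frame = base frame: x ahead of the robot, y to its left, z up, the work surface at z = 0. Lengths are in m, angles in rad, forces in N, time in s.
With the tool pointing down it reaches from about 0.35 to 0.85 m from the base axis. Payload 8.1 kg.
Tool frame: the origin (TCP) lies between the finger pads; the fingertips stand 22 mm ahead of it and the grasp point (between the pads) lies 3 mm ahead of it; x points along the fingers, z is the direction in which the jaws open and shut, and the axes are right-handed (so a half turn about x gives the same grasp; the last joint's range is limited). The gripper opens to 85 mm and grips with 20 to 120 N. Pads are 22 mm wide; open, the fingers measure 114 mm over their backs; the gripper's body (76 mm by 85 mm) begins 54 mm behind the grasp point. The pads swing forward as they close: fully open they stand 13 mm farther back than shut.
Start: joints at [-1.357, 0.13, 1.488, -0, 1.523, -0.085], TCP at [0.177, -0.573, 0.253] pointing down, gripper open.
Joint ranges: [-2.96, 2.96], [-0.89, 2.26], [0.02, 2.5], [-1.34, 4.48], [0, 2.73], [-2.66, 2.66]. Speed limits (rad/s): [2.39, 2.39, 2.79, 3.14, 3.14, 3.14].

### API

Orientations are given as a unit quaternion [w, x, y, z].
In Python, from cell import telemetry, cams, ticket gives the robot as it stands.
- The arm moves only by the tool move_arm, never from a script. Its argument "moves" is a list of rows, each a list of 3 entries, a list of its own where there are three numbers: the finger opening in mm, from 0 to 85.4, then the shift along the world's x, y, z in mm, then the turn about the world's z in degrees. A call has 1 to 20 rows; each row is the pose to reach, as a shift and turn from the pose commanded when the call began; what a row does not reach only later rows make up. A row lasts 1/10 s, in which the tool goes at most 50 mm and 8.59 degrees, less where a joint would pass 70% of its speed; a pose out of reach is approached as far as the arm can. A call with a gripper value outside its range is refused whole. The fingers move at their own pace and stop on an object; "grip_force" is the grip in N (left out, the last holds). Time passes only in rows, so rows that repeat a pose let the fingers close. It gives the time, the measured TCP pose, the force and the opening at its end, in the units of the state.
- telemetry.get_obs(): the state, without advancing time (a new reading comes with each control period).
- cams.camera(name): name is "scene" or "top"; returns a dict with "color" (480x640x3 uint8, blue, green, red), "mtx" (3x3 intrinsics, pixels), "eye" and "rotation" of the camera in the world. Camera axes: x right, y down, z forward; pixel columns grow to the right and rows downward; lengths in m; the calibration is good to about 2 mm. A picture is of the moment at which its call begins. There is no depth.
- ticket.hand_in(): hands the job in, once; it reports no verdict.
The state is a dict: "clock": time; "joint_pos": joint angles; "qvel": joint speeds; "effort": joint torques, N m; "eef_pos": TCP position; "tcp_rot": TCP orientation; "force": force on the tool from outside, world axes, zero at the start; "torque": the same for the moment, N m; "grip_width": finger opening in m.
Only numpy, scipy, OpenCV 4.12 (cv2) and the standard library are available. Lean on these libraries where they do the work, as an engineer would, in place of code of your own. Each camera call takes 0.05 s, during which the arm holds its last target. There are 200 camera calls.

## Working session

There is one attempt and no reset: what is moved stays moved. The work goes in short steps, Python scripts to look and compute and a tool call to move; the robot and the scene stay as the last step left them, time stands still between calls to the robot, and variables do not carry over. Pictures are saved under pics/ and viewed, about 8 in all and at most 12, crops included, and the job is handed in when it is done.

Besides the shell and the picture viewer there is one more tool, called after "Request:" by a JSON object that holds its "op" and its "data", one argument or row to a line. move_arm: Moves the arm, as the interface text tells. Its arguments: {"type":"object","properties":{"moves":{"type":"array"},"grip_force":{"type":"number"}},"required":["moves"]}

```bash
mkdir -p pics; ls; cat > h.py <<'E'
import numpy as np,cv2
from cell import telemetry,cams,ticket
def shot(n,f=None):
    c=cams.camera(n)
    if f: cv2.imwrite('pics/'+f,c['color'])
    return c
def ray(c,u,v,z):
    d=np.array(c['rotation'])@np.linalg.solve(np.array(c['mtx']),[u,v,1.]);e=np.array(c['eye'])
    return e+d*(z-e[2])/d[2]
def proj(c,p):
    q=np.array(c['mtx'])@(np.array(c['rotation']).T@(np.asarray(p,float)-np.array(c['eye'])));return q[:2]/q[2]
E
python3 - <<'E'
from h import *
a=shot('scene','s0.png');b=shot('top','t0.png')
for c in(a,b):print(c['eye'],c['rotation'],c['mtx'])
print(telemetry.get_obs())
E
```

```text
pics
[-0.46235944  0.56845718  0.66790966] [ 0.24490888 -0.37461854  0.75336679 -0.48178737] [[461.31270122   0.         325.50049405]
 [  0.         461.31270122 232.83969785]
 [  0.           0.           1.        ]]
[ 0.38937717 -0.22597467  1.63737239] [-0.03983868  0.71188272 -0.69995575  0.04120454] [[527.90603483   0.         320.83868159]
 [  0.         527.90603483 239.32801324]
 [  0.           0.           1.        ]]
{'clock': 0.1, 'joint_pos': array([-1.35740381e+00,  1.31104136e-01,  1.48919529e+00,  4.87175533e-06,
        1.52301188e+00, -8.54105021e-02]), 'qvel': array([-0.00028684, -0.00217317, -0.00318916,  0.00092   ,  0.0021126 ,
       -0.00026229]), 'effort': array([ 1.37575036e-03, -5.70950353e+01, -5.01941121e+01, -2.91305978e-04,
        8.09004618e-03,  3.62936203e-05]), 'eef_pos': array([ 0.17654232, -0.57294474,  0.25232458]), 'tcp_rot': array([ 0.56839795,  0.42040951,  0.5693082 , -0.41960431]), 'force': array([-0.79609538,  0.44096973, -0.04917659]), 'torque': array([ 0.00306106, -0.01761622,  0.00896105]), 'grip_width': 0.08526095406921942}
```

```bash
cat > h.py <<'E'
import numpy as np,cv2
from scipy.spatial.transform import Rotation as R
from cell import telemetry,cams,ticket
def shot(n,f=None):
    c=cams.camera(n)
    c['R']=R.from_quat(np.array(c['rotation']),scalar_first=True).as_matrix()
    if f: cv2.imwrite('pics/'+f,c['color'])
    return c
def ray(c,u,v,z):
    d=c['R']@np.linalg.solve(np.array(c['mtx']),[u,v,1.]);e=np.array(c['eye'])
    return e+d*(z-e[2])/d[2]
def proj(c,p):
    q=np.array(c['mtx'])@(c['R'].T@(np.asarray(p,float)-np.array(c['eye'])));return q[:2]/q[2]
E
python3 - <<'E'
from h import *
print(R.from_quat(telemetry.get_obs()['tcp_rot'],scalar_first=True).as_matrix().round(3))
E
```

```text
[[-0.     0.956  0.294]
 [ 0.002  0.294 -0.956]
 [-1.     0.    -0.002]]
```

View pics/s0.png

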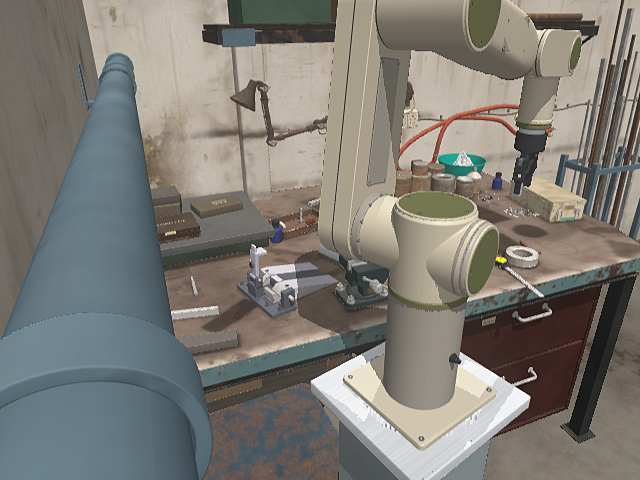

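View pics/t0.png

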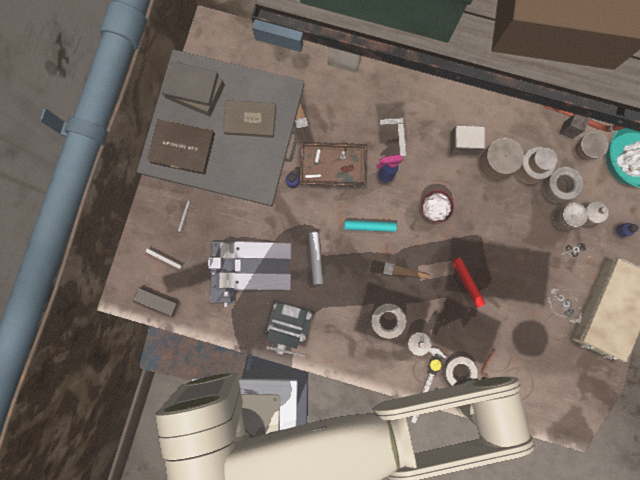

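The top view shows the grey blank at about (316,258). Shaped like it, but not meant, are the turquoise bar at (371,226) and the red bar at (468,283). The jig's ramp runs from about x=290 to 240 and its leaf stands near (215,263). I'll check my choice in an enlarged crop.

```bash
python3 - <<'E'
from h import *
im=cv2.imread('pics/t0.png')
cv2.imwrite('pics/c0.png',cv2.resize(im[215:315,200:335],None,fx=5.9,fy=5.9,interpolation=cv2.INTER_CUBIC))
E
```

```text
(no output)
```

View pics/c0.png

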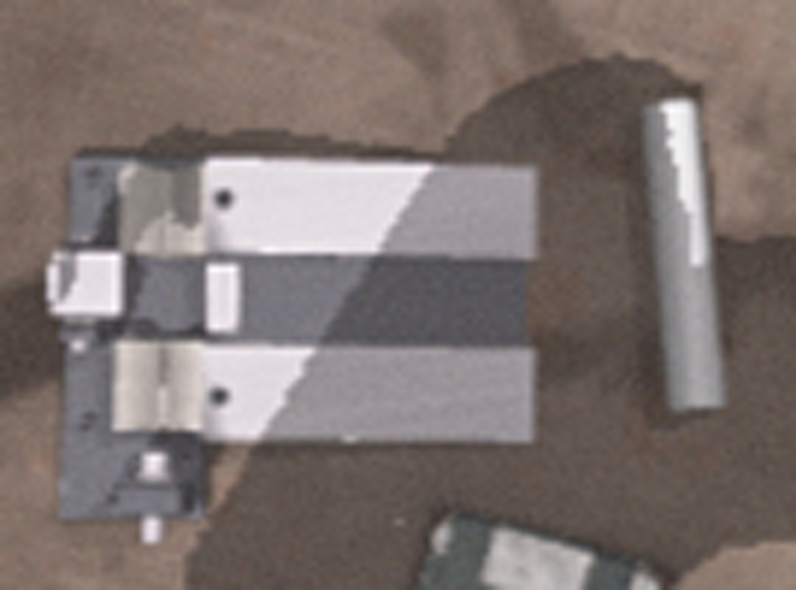

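```bash
cat >> h.py <<'E'
from scipy.optimize import least_squares
def jig(px,py,th,p):
    c,s=np.cos(th),np.sin(th);p=np.asarray(p,float)/1000
    return np.array([px+c*p[0]-s*p[1],py+s*p[0]+c*p[1],p[2]])
E
python3 - <<'E'
from h import *
c=shot('top')
f=lambda u,v:(u/5.9+200-.4,v/5.9+215-.4)
obs=[((537,167),(72,-190,0)),((535,441),(-72,-190,0)),((72,155),(76,54,12)),((60,518),(-114,54,12)),((203,518),(-114,-20,12)),((205,159),(72,-22,36)),((205,441),(-72,-22,36))]
r=lambda q:np.concatenate([proj(c,jig(*q,p))-f(*o) for o,p in obs])
s=least_squares(r,[.3,0,0]);print(s.x,r(s.x).reshape(-1,2).round(1))
a=ray(c,*f(671,102),.015);b=ray(c,*f(697,409),.015)
d=a-b;print(a,b,np.linalg.norm(d),'mid',(a+b)/2,'yaw',np.arctan2(d[1],d[0])-s.x[2])
m=(a+b)/2-jig(*s.x,(0,0,0));t=s.x[2];print('mid in jig',m[0]*np.cos(t)+m[1]*np.sin(t),-m[0]*np.sin(t)+m[1]*np.cos(t))
for p in [(0,0,43.5),(0,-190,0),(-80,0,43.5),(80,0,43.5),(0,-46,69.5)]:print(p,jig(*s.x,p).round(4))
# bystanders / obstacles near ramp
for n,u,v,z in [('vise',285,325,.05),('ink',293,180,.07),('brush l',373,266,.01),('turq',346,226,.015),('parallel',163,258,.019),('leaftop',213,263,.14)]:print(n,ray(c,u,v,z).round(3))
E
```

```text
[0.49065359 0.05554587 0.0131725 ] [[-0.   0. ]
 [-0.1 -0.1]
 [-0.2  0. ]
 [ 0.1  0.3]
 [ 0.1  0.4]
 [ 0.6 -0.1]
 [-0.5 -0.5]]
[ 0.59906733 -0.20389155  0.015     ] [ 0.438595   -0.22034037  0.015     ] 0.16131315030855412 mid [ 0.51883116 -0.21211596  0.015     ] yaw 0.08897326197234265
mid in jig 0.024649456459299134 -0.26800976730438386
(0, 0, 43.5) [0.4907 0.0555 0.0435]
(0, -190, 0) [ 0.4932 -0.1344  0.    ]
(-80, 0, 43.5) [0.4107 0.0545 0.0435]
(80, 0, 43.5) [0.5706 0.0566 0.0435]
(0, -46, 69.5) [0.4913 0.0095 0.0695]
vise [ 0.314 -0.125  0.05 ]
ink [ 0.749 -0.14   0.07 ]
brush l [ 0.497 -0.39   0.01 ]
turq [ 0.619 -0.305  0.015]
parallel [0.51  0.256 0.019]
leaftop [0.489 0.078 0.14 ]
```

Jig fit is good (residuals ≤0.6 px). The blank's length comes out at 161 mm, and it lies 268 mm before the vees, yawed 0.09 rad. Next I move behind the blank, with the jaws open along the jig's x so both fingers push.

Request:
{"op": "move_arm", "data": {
  "moves": [
    [85,[30,28,0],6],
    [85,[60,57,0],12],
    [85,[90,85,0],18],
    [85,[120,113,0],24],
    [85,[150,141,0],30],
    [85,[180,170,0],36],
    [85,[210,198,0],42],
    [85,[240,226,0],48],
    [85,[270,255,0],54],
    [85,[300,283,0],60],
    [85,[320,300,-20],66],
    [85,[333,312,-50],72],
    [85,[333,312,-90],73.7],
    [85,[333,312,-130],73.7],
    [85,[333,312,-160],73.7],
    [85,[333,312,-180],73.7],
    [85,[333,312,-190],73.7],
    [85,[333,312,-190],73.7]
  ],
  "grip_force": 20
}}

```text
clock: 1.95
eef_pos: [0.5085, -0.2607, 0.0616]
tcp_rot: [0.706, -0.004, 0.708, 0.006]
force: [0.3, 0.3, 0.2]
grip_width: 0.0849
```

```bash
python3 - <<'E'
from h import *
o=telemetry.get_obs();M=R.from_quat(o['tcp_rot'],scalar_first=True).as_matrix()
print(o['clock'],o['eef_pos'],np.degrees(np.arctan2(M[1,2],M[0,2])),o['force'],o['joint_pos'])
c=shot('scene');t=shot('top')
a=cv2.resize(c['color'][220:340,210:390],None,fx=4.4,fy=4.4,interpolation=cv2.INTER_CUBIC)
b=cv2.resize(t['color'][190:330,190:350],None,fx=4,fy=4,interpolation=cv2.INTER_CUBIC)
cv2.imwrite('pics/c1.png',a);cv2.imwrite('pics/c2.png',b)
q=(.49065,.05555,.01317)
for L in(1.3,1.4,1.57,1.7,1.85):
  for n,l,x,h in[('tabend out',89,0,4),('plate corner out',71,-15.5,5),('toe tip',66,0,-24-5)]:
    p=(x,35-l*np.cos(L)+h*np.sin(L),65.5+l*np.sin(L)+h*np.cos(L)); w=jig(*q,p)
    s=(proj(c,w)-[210,220])*4.4;u=(proj(t,w)-[190,190])*4
    print(L,n,np.round(p,0),'scene crop',s.round(),'top crop',u.round())
E
```

```text
1.95 [ 0.50851786 -0.26069454  0.0615925 ] 0.8191571658893434 [0.34617221 0.33023803 0.19047276] [-5.63448899e-01  2.32176611e-01  1.73998761e+00  1.93906013e-05
  1.17273704e+00 -5.77750918e-01]
1.3 tabend out [  0.  15. 152.] scene crop [218. 106.] top crop [ 98. 289.]
1.3 plate corner out [-16.  21. 135.] scene crop [225. 145.] top crop [ 94. 312.]
1.3 toe tip [  0. -11. 121.] scene crop [260. 141.] top crop [143. 292.]
1.4 tabend out [  0.  24. 154.] scene crop [205. 108.] top crop [ 86. 289.]
1.4 plate corner out [-16.  28. 136.] scene crop [215. 147.] top crop [ 84. 312.]
1.4 toe tip [  0.  -5. 126.] scene crop [251. 138.] top crop [133. 292.]
1.57 tabend out [  0.  39. 155.] scene crop [182. 114.] top crop [ 64. 289.]
1.57 plate corner out [-16.  40. 137.] scene crop [196. 152.] top crop [ 67. 312.]
1.57 toe tip [  0.   6. 131.] scene crop [234. 134.] top crop [117. 291.]
1.7 tabend out [  0.  50. 153.] scene crop [164. 122.] top crop [ 48. 289.]
1.7 plate corner out [-16.  49. 135.] scene crop [182. 159.] top crop [ 55. 312.]
1.7 toe tip [  0.  15. 135.] scene crop [221. 133.] top crop [104. 291.]
1.85 tabend out [  0.  63. 150.] scene crop [145. 133.] top crop [ 31. 289.]
1.85 plate corner out [-16.  59. 132.] scene crop [167. 169.] top crop [ 41. 312.]
1.85 toe tip [  0.  25. 137.] scene crop [205. 135.] top crop [ 88. 290.]
```

View pics/c1.png

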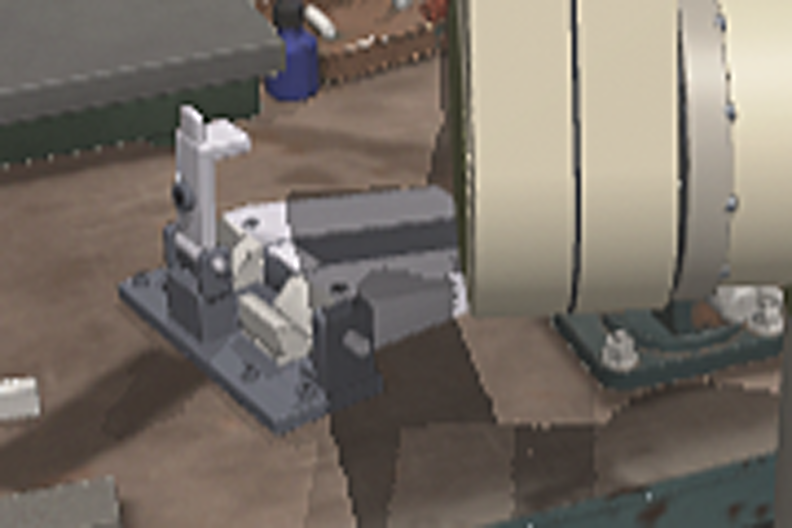

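The leaf stands upright (≈1.55 rad) and the toe tip is at about y 5, z 126–136. The gripper body therefore has to stay short of that, which works if I stop the TCP near jig y −38. Next I lower the tips and feel for their height, because the open fingertips sit farther back.

Request:
{"op": "move_arm", "data": {
  "moves": [
    [85,[0,0,-15],0],
    [85,[0,0,-28],0],
    [85,[0,0,-34],0],
    [85,[0,0,-36],0],
    [85,[0,0,-38],0],
    [85,[0,0,-40],0],
    [85,[0,0,-40],0]
  ]
}}

```text
clock: 2.75
eef_pos: [0.5098, -0.2615, 0.0234]
tcp_rot: [0.707, -0.005, 0.707, 0.005]
force: [-1.6, -0.5, 0.5]
grip_width: 0.085
```

Request:
{"op": "move_arm", "data": {
  "moves": [
    [85,[0,0,-2],0],
    [85,[0,0,-4],0],
    [85,[0,0,-6],0],
    [85,[0,0,-6],0]
  ]
}}

```text
clock: 3.15
eef_pos: [0.5094, -0.2613, 0.0169]
tcp_rot: [0.707, -0.005, 0.707, 0.005]
force: [0.3, 0.9, -0.1]
grip_width: 0.085
```

Request:
{"op": "move_arm", "data": {
  "moves": [
    [85,[0,8,0],0],
    [85,[0,15,0],0],
    [85,[0,18,0],0],
    [85,[0,21,0],0],
    [85,[0,24,0],0],
    [85,[0,27,0],0],
    [85,[0,30,0],0],
    [85,[-1,34,0],0],
    [85,[-1,38,0],0],
    [85,[-1,43,0],0],
    [85,[-1,48,0],0],
    [85,[-1,53,0],0],
    [85,[-1,58,0],0],
    [85,[-1,63,0],0],
    [85,[-1,68,0],0],
    [85,[-1,73,0],0],
    [85,[-1,78,0],0],
    [85,[-1,82,0],0],
    [85,[-1,85,0],0],
    [85,[-1,85,0],0]
  ]
}}

```text
clock: 5.15
eef_pos: [0.5086, -0.176, 0.0172]
tcp_rot: [0.707, -0.005, 0.707, 0.005]
force: [0.2, 0.5, -0.1]
grip_width: 0.0852
```

```bash
python3 - <<'E'
from h import *
o=telemetry.get_obs();print(o['clock'],o['eef_pos'],o['force'])
t=shot('top')
cv2.imwrite('pics/c3.png',cv2.resize(t['color'][190:330,190:350],None,fx=4,fy=4,interpolation=cv2.INTER_CUBIC))
E
```

```text
5.15 [ 0.5086056  -0.1760043   0.01724011] [ 0.23728888  0.4767943  -0.07261413]
```

View pics/c3.png

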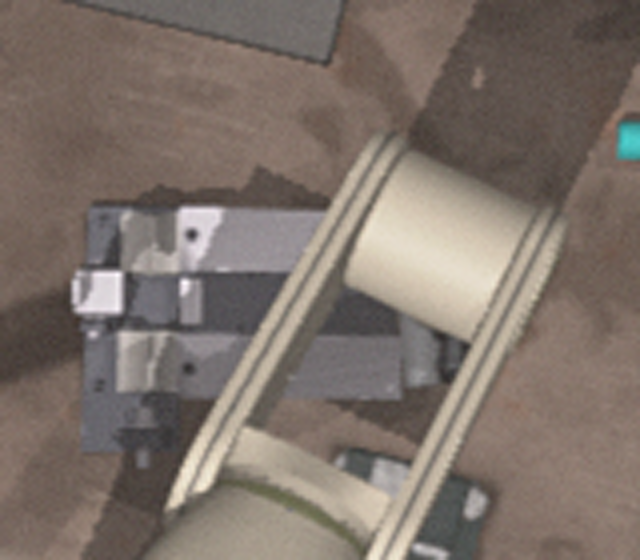

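The blank lies square in front of the ramp foot. Its near end is at about (420,386), so jig x is about −62 and its centre is at about +17. Next I push it up the ramp.

Request:
{"op": "move_arm", "data": {
  "moves": [
    [85,[0,6,0],0],
    [85,[0,12,0],0],
    [85,[0,18,0.5],0],
    [85,[0,24,2],0],
    [85,[0,30,3.4],0],
    [85,[-0.5,36,4.8],0],
    [85,[-0.5,42,6.2],0],
    [85,[-0.5,48,7.7],0],
    [85,[-0.5,54,9.1],0],
    [85,[-1,60,10.6],0],
    [85,[-1,66,12],0],
    [85,[-1,72,13.4],0],
    [85,[-1,78,14.9],0],
    [85,[-1,84,16.3],0],
    [85,[-1.2,90,17.8],0],
    [85,[-1.3,96,19.2],0],
    [85,[-1.4,102,20.6],0],
    [85,[-1.5,108,22.1],0],
    [85,[-1.5,114,23.5],0],
    [85,[-1.6,120,25],0]
  ]
}}

```text
clock: 7.2
eef_pos: [0.507, -0.0559, 0.0424]
tcp_rot: [0.707, -0.005, 0.707, 0.005]
force: [0.6, -3.0, 1.1]
grip_width: 0.0851
```

Request:
{"op": "move_arm", "data": {
  "moves": [
    [85,[0,6,1.4],0],
    [85,[0,12,2.9],0],
    [85,[-0.2,18,4.3],0],
    [85,[-0.3,24,5.8],0],
    [85,[-0.4,30,7.2],0],
    [85,[-0.5,36,8.6],0],
    [85,[-0.6,42,10.1],0],
    [85,[-0.6,47,10.8],0],
    [85,[-0.7,52,11],0],
    [85,[-0.7,57,11],0],
    [85,[-0.8,61,11],0],
    [85,[-0.8,65,11],0],
    [85,[-0.9,68,11],0],
    [85,[-0.9,71,11],0],
    [85,[-0.9,73,11],0],
    [85,[-0.9,73,11],0],
    [85,[-0.9,73,11],0]
  ]
}}

```text
clock: 8.9
eef_pos: [0.5061, 0.0166, 0.0533]
tcp_rot: [0.707, -0.005, 0.707, 0.005]
force: [-0.0, -0.2, 0.7]
grip_width: 0.085
```

```bash
python3 - <<'E'
from h import *
o=telemetry.get_obs();print(o['clock'],o['eef_pos'],o['force'])
c=shot('scene');t=shot('top')
a=cv2.resize(c['color'][230:320,215:335],None,fx=4.5,fy=4.5,interpolation=cv2.INTER_CUBIC)
b=cv2.resize(t['color'][220:310,200:260],None,fx=4.5,fy=4.5,interpolation=cv2.INTER_CUBIC)
cv2.imwrite('pics/c4.png',np.hstack([a,b]))
E
```

```text
8.9 [0.50612253 0.01656073 0.05327914] [-0.02992749 -0.20045596  0.67592565]
```

View pics/c4.png

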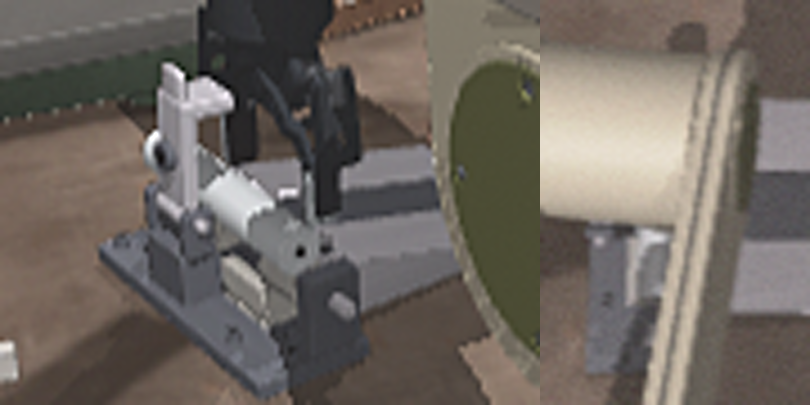

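The blank has dropped into the vees: it lies along them, with its near end at about (290,240) short of the stop, and the fingers are free. Next I back off, go round to the far end and close the fingers.

Request:
{"op": "move_arm", "data": {
  "moves": [
    [85,[0,-15,0],0],
    [85,[0,-37,10],0],
    [60,[0,-45,45],0],
    [30,[20,-45,80],0],
    [0,[50,-45,105],0],
    [0,[85,-40,110],0],
    [0,[113,-20,110],0],
    [0,[115,15,110],0],
    [0,[115,40,100],0],
    [0,[115,40,65],0],
    [0,[115,40,35],0],
    [0,[115,40,15],0],
    [0,[115,40,5],0],
    [0,[115,40,5],0]
  ]
}}

```text
clock: 10.4
eef_pos: [0.6199, 0.0558, 0.0565]
tcp_rot: [0.706, -0.005, 0.708, 0.005]
force: [-0.0, -0.5, 0.3]
grip_width: -0.0
```

Request:
{"op": "move_arm", "data": {
  "moves": [
    [0,[-4,0,0],0],
    [0,[-8,0,0],0],
    [0,[-11,0,0],0],
    [0,[-14,0,0],0],
    [0,[-17,0,0],0],
    [0,[-19,0,0],0],
    [0,[-21,0,0],0],
    [0,[-23,0,0],0],
    [0,[-25,0,0],0],
    [0,[-26,0,0],0],
    [0,[-27,0,0],0]
  ]
}}

```text
clock: 11.5
eef_pos: [0.5943, 0.0566, 0.0584]
tcp_rot: [0.707, -0.005, 0.707, 0.005]
force: [2.9, 0.5, 2.0]
grip_width: -0.0001
```

```bash
python3 - <<'E'
from h import *
o=telemetry.get_obs();print(o['clock'],o['eef_pos'],o['force'],o['grip_width'])
c=shot('scene')
a=cv2.resize(c['color'][225:325,215:335],None,fx=6,fy=6,interpolation=cv2.INTER_CUBIC)
cv2.imwrite('pics/c5.png',a)
E
```

```text
11.5 [0.59425311 0.05658252 0.05843633] [2.94749747 0.53337773 2.03670848] -0.00010796300017774846
```

View pics/c5.png

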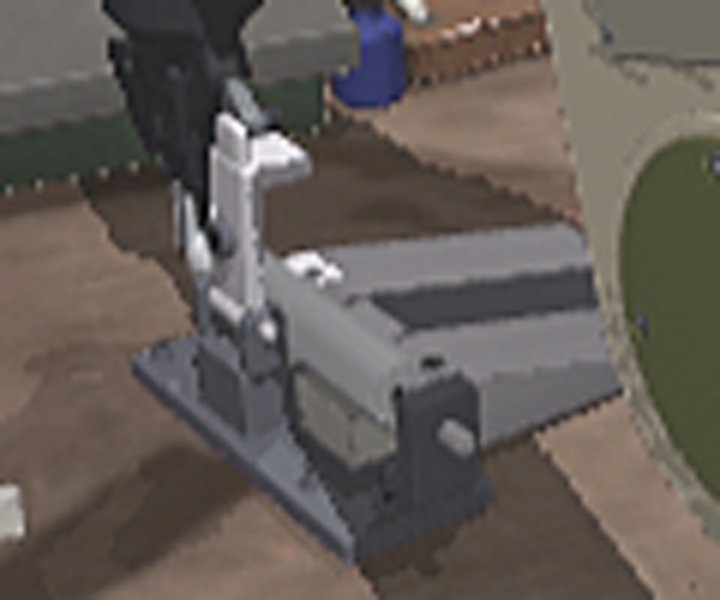

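The blank is seated and sliding at about 3 N, and its near end, around (395,410), is closing on the stop. I'll push on in small steps.

Request:
{"op": "move_arm", "data": {
  "moves": [
    [0,[-2,0,0],0],
    [0,[-4,0,0],0],
    [0,[-5,0,0],0],
    [0,[-6,0,0],0],
    [0,[-6,0,0],0]
  ]
}}

```text
clock: 12.05
eef_pos: [0.5879, 0.0566, 0.0582]
tcp_rot: [0.707, -0.005, 0.707, 0.005]
force: [1.9, -0.4, 2.0]
grip_width: 0.0003
```

Request:
{"op": "move_arm", "data": {
  "moves": [
    [0,[-1,0,0],0],
    [0,[-1,0,0],0]
  ]
}}

```text
clock: 12.25
eef_pos: [0.5872, 0.0566, 0.0583]
tcp_rot: [0.707, -0.005, 0.707, 0.005]
force: [3.9, -0.3, 1.4]
grip_width: -0.0001
```

Request:
{"op": "move_arm", "data": {
  "moves": [
    [0,[-1,0,0],0],
    [0,[-1,0,0],0]
  ]
}}

```text
clock: 12.45
eef_pos: [0.5871, 0.0566, 0.0587]
tcp_rot: [0.708, -0.005, 0.706, 0.005]
force: [7.5, -0.1, -1.4]
grip_width: 0.0002
```

Request:
{"op": "move_arm", "data": {
  "moves": [
    [0,[-1,0,0],0],
    [0,[-2,0,0],0],
    [0,[-2,0,0],0]
  ]
}}

```text
clock: 12.75
eef_pos: [0.5869, 0.0565, 0.0598]
tcp_rot: [0.709, -0.005, 0.705, 0.005]
force: [12.5, 0.7, -0.1]
grip_width: 0.0
```

```bash
python3 - <<'E'
from h import *
o=telemetry.get_obs();print(o['clock'],o['eef_pos'],o['force'])
E
```

```text
12.75 [0.58691397 0.05654777 0.05981706] [12.48841535  0.67230588 -0.14607667]
```

It is firmly home: 12.5 N with only 0.2 mm of give. Next I back off and go over the top to behind the leaf.

Request:
{"op": "move_arm", "data": {
  "moves": [
    [0,[4,0,0],0],
    [0,[20,0,0],0],
    [0,[30,0,30],0],
    [0,[30,0,75],0],
    [0,[25,10,120],0],
    [0,[10,35,160],0],
    [0,[-20,60,182],0],
    [0,[-55,75,182],0],
    [0,[-85,79,182],0],
    [0,[-95,79,175],0],
    [0,[-95,79,145],0],
    [0,[-95,79,120],0],
    [0,[-95,79,112],0],
    [0,[-95,79,112],0]
  ]
}}

```text
clock: 14.15
eef_pos: [0.4875, 0.1353, 0.1684]
tcp_rot: [0.705, -0.005, 0.709, 0.005]
force: [-0.6, 0.6, 0.3]
grip_width: 0.0002
```

```bash
python3 - <<'E'
from h import *
o=telemetry.get_obs();e=o['eef_pos'];print(o['clock'],e,o['force'])
c=shot('scene');cv2.imwrite('pics/c6.png',cv2.resize(c['color'][215:325,205:335],None,fx=5.4,fy=5.4,interpolation=cv2.INTER_CUBIC))
t=shot('top');cv2.imwrite('pics/t6.png',t['color'])
q=(.49065,.05555,.01317)
for d in list(range(96,-1,-6)):
  a=np.radians(d);r,h=82,4
  y=35-r*np.cos(a)+h*np.sin(a)+11;z=65.5+r*np.sin(a)+h*np.cos(a)+22
  print(d,((jig(*q,(0,y,z))-e)*1000).round(1).tolist())
E
```

```text
14.15 [0.48749147 0.13534688 0.16842694] [-0.58011799  0.56705701  0.27059282]
96 [2.4, -21.3, 0.2]
90 [2.5, -29.8, 1.1]
84 [2.6, -38.4, 1.0]
78 [2.7, -46.9, 0.1]
72 [2.8, -55.3, -1.7]
66 [2.9, -63.5, -4.4]
60 [3.0, -71.3, -7.9]
54 [3.1, -78.8, -12.2]
48 [3.2, -85.7, -17.3]
42 [3.3, -92.1, -23.1]
36 [3.4, -97.8, -29.5]
30 [3.5, -102.8, -36.5]
24 [3.5, -107.1, -43.9]
18 [3.6, -110.5, -51.8]
12 [3.6, -113.2, -60.0]
6 [3.6, -114.9, -68.4]
0 [3.6, -115.8, -76.9]
```

View pics/c6.png

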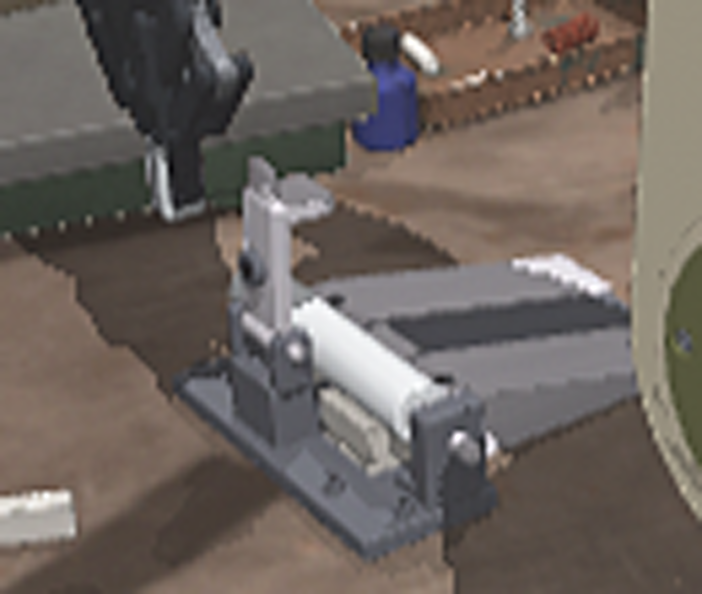

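```bash
python3 - <<'E'
from h import *
c=shot('scene');q=(.49065,.05555,.01317)
f=lambda p:((proj(c,jig(*q,p))-[205,215])*5.4).round(0).tolist()
for x in(-80,-74):
  print(x,[f((x,15*np.cos(a),43.5+15*np.sin(a))) for a in(0,.8,1.57,2.35)])
print('bracket top',[f((x,y,60)) for x in(-95,-111) for y in(-17,17)])
print('vee corners',[f((-22,22,36)),f((-68,22,36))])
E
```

```text
-80 [[397.0, 425.0], [404.0, 402.0], [423.0, 387.0], [442.0, 387.0]]
-74 [[391.0, 419.0], [398.0, 397.0], [416.0, 382.0], [435.0, 382.0]]
bracket top [[471.0, 385.0], [409.0, 409.0], [490.0, 399.0], [428.0, 424.0]]
vee corners [[322.0, 392.0], [372.0, 433.0]]
```

The image agrees with the blank being home: the near-end edge at about (400,425) matches the prediction of (397,425). Next I sweep the leaf over along its arc.

Request:
{"op": "move_arm", "data": {
  "moves": [
    [0,[2,-12,0],0],
    [0,[3,-21,0],0],
    [0,[3,-30,1],0],
    [0,[3,-38,1],0],
    [0,[3,-47,0],0],
    [0,[3,-55,-2],0],
    [0,[3,-64,-5],0],
    [0,[3,-71,-8],0],
    [0,[3,-79,-12],0],
    [0,[3,-86,-17],0],
    [0,[3,-92,-23],0],
    [0,[3,-98,-30],0],
    [0,[3,-103,-37],0],
    [0,[3,-107,-44],0],
    [0,[3,-111,-52],0],
    [0,[3,-113,-60],0],
    [0,[3,-115,-68],0],
    [0,[3,-116,-73],0],
    [0,[3,-116,-75],0],
    [0,[3,-116,-75],0]
  ]
}}

```text
clock: 16.3
eef_pos: [0.4918, 0.0197, 0.0949]
tcp_rot: [0.707, -0.005, 0.707, 0.005]
force: [-0.5, -0.1, -0.6]
grip_width: -0.0001
```

Request:
{"op": "move_arm", "data": {
  "moves": [
    [0,[0,0,-2],0],
    [0,[0,0,-3],0],
    [0,[0,0,-3],0]
  ]
}}

```text
clock: 16.6
eef_pos: [0.4924, 0.0196, 0.0925]
tcp_rot: [0.707, -0.005, 0.707, 0.005]
force: [-0.1, 0.3, 0.9]
grip_width: -0.0001
```

Request:
{"op": "move_arm", "data": {
  "moves": [
    [0,[0,0,-1],0],
    [0,[0,0,-2],0],
    [0,[0,0,-2],0]
  ]
}}

```text
clock: 16.9
eef_pos: [0.4927, 0.0196, 0.0921]
tcp_rot: [0.707, -0.005, 0.707, 0.005]
force: [-7.2, -0.0, 17.0]
grip_width: -0.0003
```

Request:
{"op": "move_arm", "data": {
  "moves": [
    [0,[0,0,-2],0],
    [0,[0,0,-3],0],
    [0,[0,0,-3],0]
  ]
}}

```text
clock: 17.2
eef_pos: [0.4931, 0.0196, 0.0915]
tcp_rot: [0.708, -0.005, 0.707, 0.005]
force: [-19.0, 0.3, 39.1]
grip_width: -0.0001
```

The leaf hits a hard stop at TCP z≈92 mm, which is the shut height. Next I release, lift clear and look.

Request:
{"op": "move_arm", "data": {
  "moves": [
    [0,[0,0,6],0],
    [0,[0,0,30],0],
    [0,[0,-20,75],0],
    [0,[0,-60,110],0],
    [0,[0,-110,130],0],
    [0,[0,-160,140],0],
    [0,[0,-210,140],0],
    [0,[-30,-255,140],0],
    [0,[-60,-300,140],0],
    [0,[-60,-300,140],0]
  ]
}}

```text
clock: 18.2
eef_pos: [0.4297, -0.2838, 0.2272]
tcp_rot: [0.707, -0.004, 0.707, 0.003]
force: [0.3, -0.1, 0.3]
grip_width: -0.0003
```

```bash
python3 - <<'E'
from h import *
o=telemetry.get_obs();print(o['clock'],o['eef_pos'],o['force'])
c=shot('scene');t=shot('top');q=(.49065,.05555,.01317)
a=cv2.resize(c['color'][235:325,225:315],None,fx=4.4,fy=4.4,interpolation=cv2.INTER_CUBIC)
b=cv2.resize(t['color'][225:315,200:290],None,fx=4.4,fy=4.4,interpolation=cv2.INTER_CUBIC)
cv2.imwrite('pics/c7.png',np.hstack([a,b]))
f=lambda c,o,p:((proj(c,jig(*q,p))-o)*4.4).round(0).tolist()
for n,p in[('far end top',(80,0,58.5)),('far end +y',(80,15,43.5)),('far end -y',(80,-15,43.5)),('near end top',(-80,0,58.5)),('near +y',(-80,15,43.5)),('near -y',(-80,-15,43.5)),('tab end',(0,-54,69.5)),('plate corner',(-15.5,-36,70.5)),('plate c far',(15.5,-36,70.5))]:print(n,f(c,[225,235],p),f(t,[200,225],p))
E
```

```text
18.2 [ 0.42974081 -0.28381531  0.22719242] [ 0.27275426 -0.08563229  0.32694355]
far end top [119.0, 124.0] [116.0, 57.0]
far end +y [100.0, 152.0] [98.0, 59.0]
far end -y [142.0, 137.0] [142.0, 60.0]
near end top [257.0, 227.0] [111.0, 292.0]
near +y [236.0, 258.0] [93.0, 292.0]
near -y [279.0, 241.0] [137.0, 292.0]
tab end [259.0, 130.0] [191.0, 173.0]
plate corner [248.0, 147.0] [163.0, 196.0]
plate c far [221.0, 128.0] [164.0, 150.0]
```

View pics/c7.png

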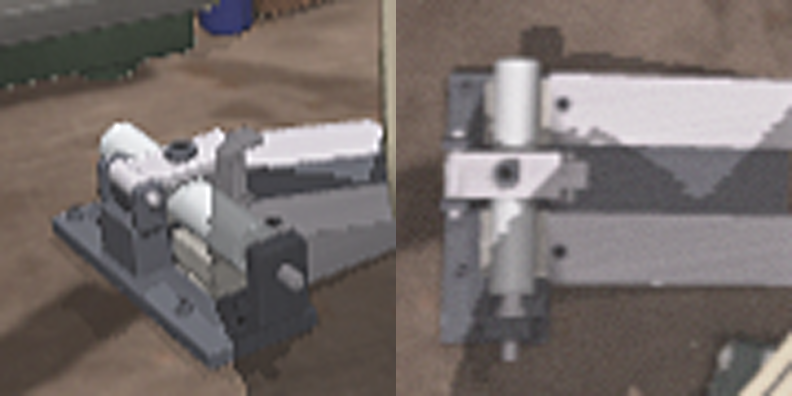

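The image matches the home-and-shut prediction. In the top panel (its left edge at 396), the blank's far end is at v≈59 (predicted 57–60), its near end at v≈293 (292), its sides at u≈101–143 (98–142), and the tab end at u≈191 (191). Handing in.

```bash
python3 -c "
from h import *
print(ticket.hand_in())"
```

```text
the job is handed in; nothing more can be done
None
```

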